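# Pin the carving turntable in its yoke

## Robot

A 6-joint arm with a two-finger parallel gripper is mounted at the origin on the work surface. World frame = base frame: x ahead of the robot, y to its left, z up, the work surface at z = 0. Lengths are in m, angles in rad, forces in N, time in s.
With the tool pointing down it reaches from about 0.4 to 0.925 m from the base axis. Payload 3.4 kg.
Tool frame: the origin (TCP) lies on the centre line of the jaws, within the pads' length; the fingertips stand 11 mm ahead of it and the grasp point (between the pads) lies 8 mm behind it; z points along the fingers, y is the direction in which the jaws open and shut (so a half turn about z gives the same grasp; the last joint's range is limited). The gripper opens to 85 mm and grips with 20 to 120 N. Pads are 22 mm wide; open, the fingers measure 114 mm over their backs; the gripper's body (76 mm by 85 mm) begins 54 mm behind the grasp point. The pads swing forward as they close: fully open they stand 13 mm farther back than shut.
Start: joints at [-1.405, 0.307, 1.506, -0, 1.328, -0.073], TCP at [0.136, -0.559, 0.242] pointing down, gripper open.
Joint ranges: [-3.12, 3.12], [-1.05, 2.28], [0.14, 2.33], [-1.42, 4.57], [0.1, 2.73], [-2.68, 2.68]. Speed limits (rad/s): [2.57, 2.57, 3.14, 3.14, 3.14, 3.14].

## Interface

Orientations are given as [roll, pitch, yaw] about the fixed x, y, z axes, in that order (R = Rz(yaw) Ry(pitch) Rx(roll)).
In Python, from station import get_obs, viewer, env gives the robot as it stands. The module is installed in compiled form; this text tells all that it offers.
- The arm moves only by the shell command python3 -m jog 'ROWS' [OPENING] [FORCE]. ROWS is JSON, a list of rows, each an object of numbers: "tx", "ty", "tz": the shift along the world's x, y, z in mm; "turn": the turn about the world's z in degrees. A call has 1 to 8 rows; each row shifts and turns the commanded pose from where the row before left it; what a row does not reach is not made up. A row lasts 1/12 s, in which the tool goes at most 41.7 mm and 7.16 degrees, less where a joint would pass 70% of its speed; a pose out of reach is approached as far as the arm can. A call is refused whole if a number of a shift passes 41.7 or a number of a turn 7.16, either way. A call with a gripper value outside its range is refused whole. OPENING is the finger opening in mm, from 0 to 85.4, set as the call begins (- or left out, the last holds). The fingers move at their own pace and stop on an object; FORCE is the grip in N (left out, the last holds). Time passes only in rows, so rows that do not move let the fingers close. It gives the time, the measured TCP pose, the force and the opening at its end, in the units of the state.
- get_obs(): the state, without advancing time (a new reading comes with each control period).
- viewer.read_camera(name): name is "scene" or "top" or "wrist"; returns the picture (420x560x3 uint8, blue, green, red); there is no depth.
- viewer.camera_info(name): a dict with "camera_matrix" (3x3 intrinsics, pixels), "origin" and "orientation" of the camera in the world. Camera axes: x right, y up, looking along -z (the intrinsics and any distortion apply to the point x, -y, -z); pixel columns grow to the right and rows downward; lengths in m; the calibration is good to about 2 mm. A picture is of the moment at which its call begins: read the wrist's pose just before it. camera_info takes no time and is no camera call; for the wrist camera it gives the pose at the moment of the call.
- env.finish_job(): hands the job in, once; it reports no verdict.
The state is a dict: "clock": time; "joint_positions": joint angles; "dq": joint speeds; "joint_efforts": joint torques, N m; "eef_pos": TCP position; "tcp_rot": TCP orientation; "force": force on the tool from outside, world axes, zero at the start; "moment": the same for the moment, N m; "gripper_width": opening from 0.0 (shut) to 1.0 (fully open).
Only numpy, scipy, OpenCV 4.12 (cv2) and the standard library are available. Lean on these libraries where they do the work, as an engineer would, in place of code of your own. Each camera call takes 0.05 s, during which the arm holds its last target.

## Task

Lock the carving turntable so it cannot swing. Take the large shackle pin (the bigger of the two steel pins with a flat, drilled head) out of the wooden tool block and pass it straight down through the upper ear of the turntable's yoke, the eye of the lug trapped there and the lower ear, until its collar sits flat on the upper ear, then let go. The other yoke, with nothing between its ears, is only a spare.

Things in the scene. Friction and masses are not known exactly. Their poses are not given: they have to be found in the camera images.
- pin: Large steel shackle pin, 0.3 kg, upright in a hole of the block. Origin on its axis, under its collar (40 mm wide, 6 thick, resting on the block); z up. Flat head from 6 to 50 mm up: 34 mm wide along y, 14 thick along x, with a 16 mm eye; grip its flat faces from above. Shank 16 mm thick, 64 long, the last 14 mm tapering to 8 mm. The small pin's collar is 30 mm, its head 20 wide, 24 high.
- rack: Fixed wooden tool block, 80 mm along x, 320 along y, 85 high; origin at the centre of its underside. Four upright 24 mm through holes in a row along its y, 75 mm apart, hold in any order the large pin, a much smaller one, a chisel with a wooden handle (80 mm above the block) and a round steel punch (60 mm above it).
- yoke_top (a point): Centre of the upper ear's 28 mm hole at the ear's top face, 78 mm above the table; z up. Two level dark steel ears, 60 x 64 mm, 12 thick, 24 mm apart, same holes; web at -y, below this face. Between them lies the turntable's steel lug, 14 mm thick, its 30 mm eye aligned within 3 mm; it gives sideways a little. The lower ear's underside is 22 mm above the base plate.
- stand: Fixed steel stand of yoke and turntable, base plate 110 x 370 x 8 mm. Origin on the table, 78 mm straight below yoke_top, same axes. 180 mm along its y is the centre of the wooden turntable, 220 mm across, top 64 mm up, carrying a plaster carving 100 mm across that reaches 250 mm above the table. Nothing stands above the yoke.

How it is judged:
At the end, for the whole second after the job is handed in: The large pin stands through both ears and the lug's eye: its collar within 5 mm of the upper ear's top face, its axis within 10 mm of the hole's centre and within 8 degrees of vertical, at rest and released (horizontal distance between pin and yoke_top below 0.01 m and z of pin in the frame of yoke_top between -0.005 and 0.005 m and angle between pin's own z axis and vertical below 0.14 rad and linear speed of pin below 0.02 m/s); the robot touches nothing.
It also fails if it takes over 40 s, if anything falls off the work surface, if the arm or the gripper's body presses on something with over 40 N, if the wrist force passes 120 N, or if a joint passes its speed limit or range.

## Working session

There is one attempt and no reset: what is moved stays moved. The work goes in short steps, Python scripts to look and compute and a shell command to move; the robot and the scene stay as the last step left them, time stands still between calls to the robot, and variables do not carry over. Pictures are saved under pics/ and viewed, and the job is handed in when it is done.

```bash
mkdir -p pics; python3 - <<'E'
from station import get_obs, viewer
import cv2
for n in ["scene","top","wrist"]:
    i=viewer.camera_info(n); print(n,i)
    cv2.imwrite(f"pics/{n}0.png",viewer.read_camera(n))
print(get_obs())
E
```

```text
scene {'camera_matrix': array([[460.4162266 ,   0.        , 276.36723492],
       [  0.        , 460.4162266 , 207.47731565],
       [  0.        ,   0.        ,   1.        ]]), 'origin': array([0.89078757, 0.34079596, 0.61180597]), 'orientation': array([ 7.88419872e-01, -1.35858741e-03,  2.35014246e+00])}
top {'camera_matrix': array([[408.58799434,   0.        , 287.2041617 ],
       [  0.        , 408.58799434, 199.33241835],
       [  0.        ,   0.        ,   1.        ]]), 'origin': array([ 0.44112592, -0.04049333,  0.72661522]), 'orientation': array([ 0.13744898,  0.01761667, -1.59250488])}
wrist {'camera_matrix': array([[354.6947231 ,   0.        , 281.52738002],
       [  0.        , 354.6947231 , 209.1447579 ],
       [  0.        ,   0.        ,   1.        ]]), 'origin': array([ 0.21481863, -0.53892923,  0.37191238]), 'orientation': array([-0.3254098 ,  0.00152375, -1.33231325])}
{'clock': 0.15, 'joint_positions': array([-1.40548276e+00,  3.07423509e-01,  1.50737848e+00,  4.04695609e-06,
        1.32839708e+00, -7.34916675e-02]), 'dq': array([-0.00091277, -0.00185788, -0.00511827, -0.00063836,  0.00073506,
        0.00207506]), 'joint_efforts': array([ 8.37012049e-04, -4.57978034e+01, -2.52218449e+01, -4.56860585e-05,
        8.48082273e-03, -2.34434509e-05]), 'eef_pos': array([ 0.13590878, -0.55817688,  0.24157789]), 'tcp_rot': array([-3.13999086e+00, -1.21868197e-04,  2.38804158e-01]), 'force': array([-0.53413185, -0.05701605,  0.64506363]), 'moment': array([-0.01338004,  0.00135277,  0.00878045]), 'gripper_width': 0.9967017825251956}
```

View pics/scene0.png

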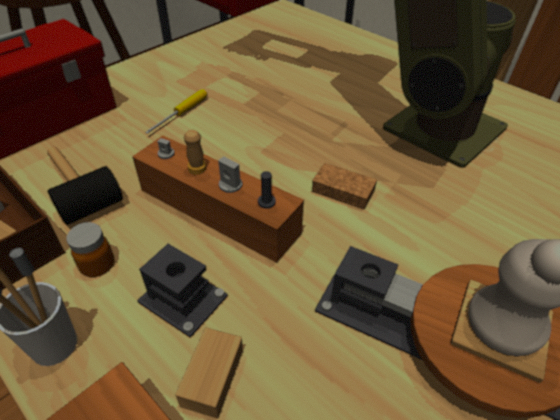

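View pics/top0.png

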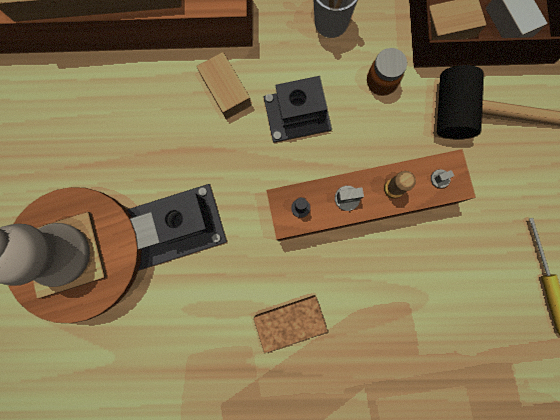

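View pics/wrist0.png

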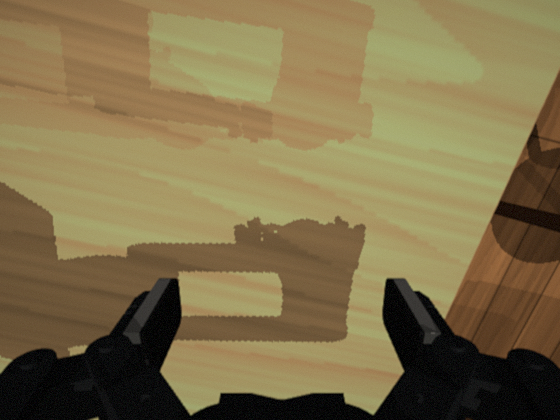

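Top view: punch (301,208), large pin (349,197), chisel (400,183), small pin (441,178); the turntable's yoke hole is at about (173,219). I'll zoom in.

```bash
python3 - <<'E'
import cv2,numpy as np
t=cv2.imread("pics/top0.png");s=cv2.imread("pics/scene0.png")
a=cv2.resize(t[140:260,260:480],None,fx=3.6,fy=3.6,interpolation=cv2.INTER_CUBIC)
cv2.imwrite("pics/a.png",a)
b=cv2.resize(t[175:265,125:235],None,fx=6,fy=6,interpolation=cv2.INTER_CUBIC)
cv2.imwrite("pics/b.png",b)
c=cv2.resize(s[240:340,310:430],None,fx=6,fy=6,interpolation=cv2.INTER_CUBIC)
d=cv2.resize(s[120:220,130:310],None,fx=4.4,fy=4.4,interpolation=cv2.INTER_CUBIC)
cv2.imwrite("pics/c.png",c);cv2.imwrite("pics/d.png",d)
E
```

```text
(no output)
```

View pics/a.png

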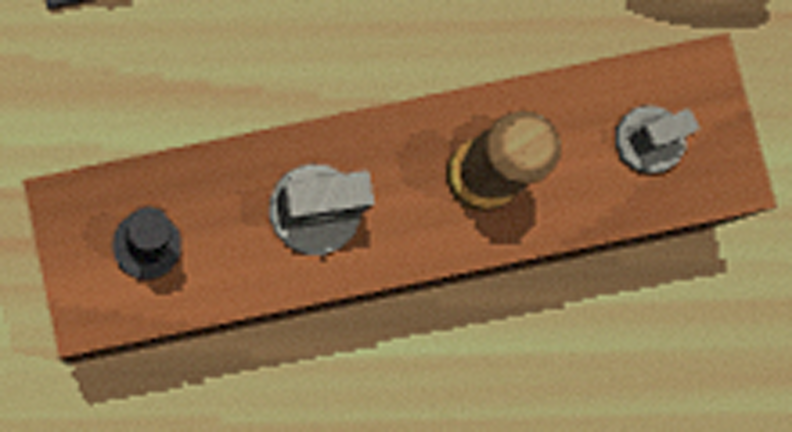

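View pics/b.png

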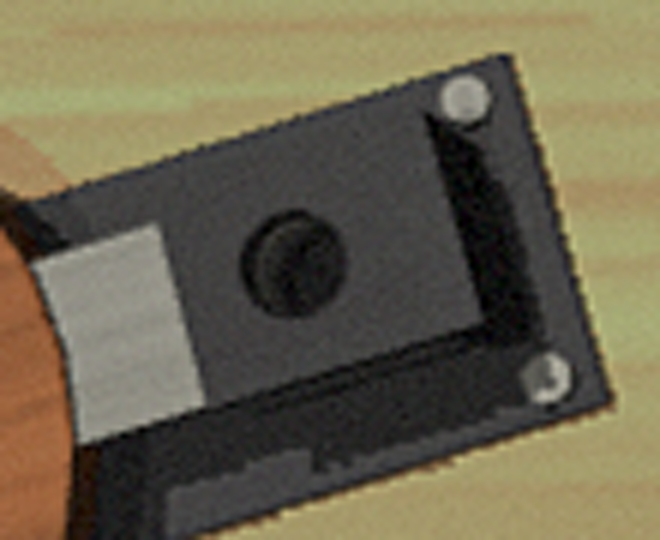

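View pics/c.png

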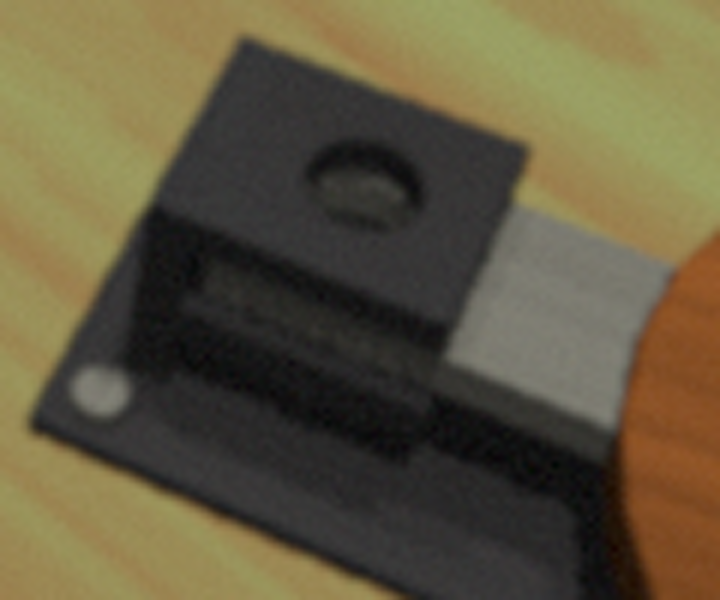

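View pics/d.png

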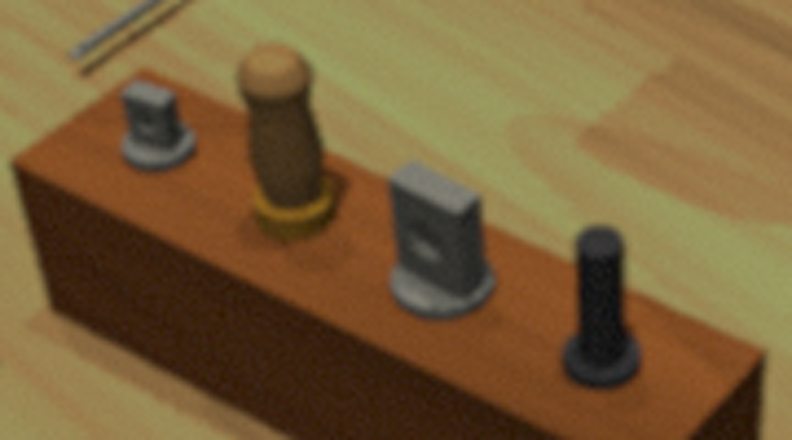

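```bash
cat > h.py <<'E'
import numpy as np
from scipy.spatial.transform import Rotation as R
def ray(info,uv,z):
    K=info['camera_matrix'];u=(np.array(uv,float)-K[:2,2])/[K[0,0],K[1,1]]
    d=R.from_euler('xyz',info['orientation']).apply([u[0],-u[1],-1.])
    o=np.array(info['origin']);return o+d*(z-o[2])/d[2]
def un(p,f,ox,oy): return [(p[0]+.5)/f-.5+ox,(p[1]+.5)/f-.5+oy]
E
python3 - <<'E'
from h import *
from station import viewer
np.set_printoptions(precision=4,suppress=True)
T=viewer.camera_info("top");S=viewer.camera_info("scene")
def f(cam,crop,z,pts):
    r=np.array([ray(cam,un(p,*crop),z)[:2] for p in pts]);return r
def sh(n,r):
    print(n,r.tolist().__repr__() if 0 else r.round(4).tolist(),'mean',r.mean(0))
    if len(r)==4:
        e=np.roll(r,-1,0)-r;print('  len',np.linalg.norm(e,axis=1),'ang',np.degrees(np.arctan2(e[:,1],e[:,0]))%90)
A=(3.6,260,140);B=(6,125,175);C=(6,310,240);D=(4.4,130,120)
sh('rackT',f(T,A,.085,[(24,180),(728,33),(776,207),(63,358)]))
sh('collarT',f(T,A,.091,[(317,209)]))
sh('headT',f(T,A,.135,[(283,171),(368,170),(373,203),(290,216)]))
sh('holeT',f(T,B,.078,[(293,263)]))
sh('earT',f(T,B,.078,[(160,222),(428,112),(482,325),(205,403)]))
sh('holeS',f(S,C,.078,[(365,185)]))
sh('earS',f(S,C,.078,[(243,37),(530,150),(443,330),(150,207)]))
sh('headS',f(S,D,.135,[(405,163),(481,195),(467,213),(392,181)]))
sh('collarS',f(S,D,.091,[(441,272)]))
sh('rackS',f(S,D,.085,[(12,161),(142,68),(764,353)]))
E
```

```text
rackT [[0.5465, 0.0018], [0.605, -0.3124], [0.5265, -0.327], [0.4677, -0.014]] mean [ 0.5364 -0.1629]
  len [0.3196 0.0799 0.3185 0.0804] ang [10.5453 10.519  10.6309 11.3507]
collarT [[0.5296, -0.1261]] mean [ 0.5296 -0.1261]
headT [[0.5394, -0.107], [0.539, -0.1415], [0.5254, -0.1429], [0.5209, -0.1091]] mean [ 0.5311 -0.1251]
  len [0.0345 0.0137 0.0341 0.0187] ang [89.2703  5.824   7.5991  6.5007]
holeT [[0.5047, 0.1517]] mean [0.5047 0.1517]
earT [[0.5165, 0.1877], [0.5445, 0.116], [0.487, 0.101], [0.468, 0.1745]] mean [0.504  0.1448]
  len [0.077  0.0595 0.0759 0.0503] ang [21.349  14.5141 14.4761 15.1661]
holeS [[0.5044, 0.1513]] mean [0.5044 0.1513]
earS [[0.4881, 0.1013], [0.4674, 0.1735], [0.5256, 0.189], [0.5459, 0.1186]] mean [0.5068 0.1456]
  len [0.0751 0.0602 0.0733 0.0603] ang [16.013  14.9527 16.1024 16.6719]
headS [[0.528, -0.1438], [0.5205, -0.1095], [0.531, -0.1055], [0.5383, -0.1391]] mean [ 0.5295 -0.1245]
  len [0.0351 0.0113 0.0344 0.0114] ang [12.2652 20.9962 12.2593 24.4493]
collarS [[0.5285, -0.1273]] mean [ 0.5285 -0.1273]
rackS [[0.6039, -0.3114], [0.5277, -0.327], [0.4693, -0.0122]] mean [ 0.5336 -0.2169]
```

```bash
python3 -m jog '[{"tx":24,"ty":27,"turn":5.4},{"tx":25,"ty":27,"turn":5.4},{"tx":25,"ty":27,"turn":5.4},{"tx":25,"ty":27,"turn":5.4},{"tx":25,"ty":27,"turn":5.4},{"tx":25,"ty":27,"turn":5.4},{"tx":25,"ty":27,"turn":5.4},{"tx":25,"ty":27,"turn":5.4}]' 60
python3 -m jog '[{"tx":24,"ty":27,"turn":5.4},{"tx":25,"ty":27,"turn":5.4},{"tx":25,"ty":27,"turn":5.4},{"tx":25,"ty":27,"turn":5.4},{"tx":25,"ty":27,"turn":5.4},{"tx":24,"ty":27,"turn":5.4},{"tx":24,"ty":27,"turn":5.4},{"tx":24,"ty":27,"turn":5.4}]'
python3 -m jog '[{},{}]'
python3 - <<'E'
from station import get_obs, viewer
import cv2
o=get_obs();print(o['eef_pos'],o['tcp_rot'],o['joint_positions']);print(viewer.camera_info("wrist"))
cv2.imwrite("pics/w1.png",viewer.read_camera("wrist"))
E
```

```text
[ 0.13590878 -0.55817688  0.24157789] [-3.13999086e+00 -1.21868197e-04  2.38804158e-01] [-1.40548276e+00  3.07423509e-01  1.50737848e+00  4.04695609e-06
  1.32839708e+00 -7.34916675e-02]
{'camera_matrix': array([[354.6947231 ,   0.        , 281.52738002],
       [  0.        , 354.6947231 , 209.1447579 ],
       [  0.        ,   0.        ,   1.        ]]), 'origin': array([ 0.21482839, -0.53898832,  0.37202473]), 'orientation': array([-3.25428896e-01,  1.26413034e-03, -1.33231365e+00])}invalid input at $[0]: expected keys tx, ty, tz, turn
invalid input at $[0]: expected keys tx, ty, tz, turn
invalid input at $[0]: expected keys tx, ty, tz, turn
```

View pics/w1.png

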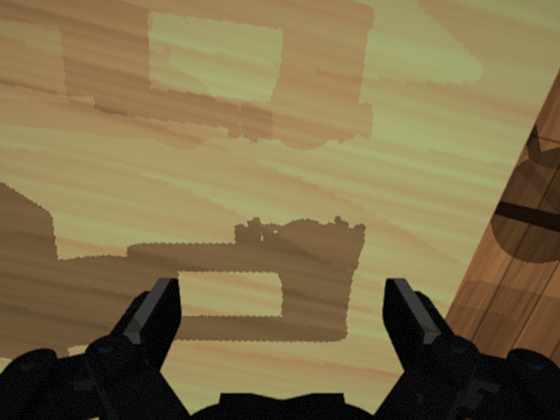

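All four keys are needed in every row; nothing moved, and the picture is unchanged.

```bash
python3 -m jog '[{"tx":24,"ty":27,"tz":0,"turn":5.4},{"tx":25,"ty":27,"tz":0,"turn":5.4},{"tx":25,"ty":27,"tz":0,"turn":5.4},{"tx":25,"ty":27,"tz":0,"turn":5.4},{"tx":25,"ty":27,"tz":0,"turn":5.4},{"tx":25,"ty":27,"tz":0,"turn":5.4},{"tx":25,"ty":27,"tz":0,"turn":5.4},{"tx":25,"ty":27,"tz":0,"turn":5.4}]' 60 &&
python3 -m jog '[{"tx":24,"ty":27,"tz":0,"turn":5.4},{"tx":25,"ty":27,"tz":0,"turn":5.4},{"tx":25,"ty":27,"tz":0,"turn":5.4},{"tx":25,"ty":27,"tz":0,"turn":5.4},{"tx":25,"ty":27,"tz":0,"turn":5.4},{"tx":24,"ty":27,"tz":0,"turn":5.4},{"tx":24,"ty":27,"tz":0,"turn":5.4},{"tx":24,"ty":27,"tz":0,"turn":5.4}]' &&
python3 -m jog '[{"tx":0,"ty":0,"tz":0,"turn":0},{"tx":0,"ty":0,"tz":0,"turn":0}]'
python3 - <<'E'
from station import get_obs, viewer
import cv2
o=get_obs();print(o['eef_pos'],o['tcp_rot'],o['joint_positions'],o['clock']);print(viewer.camera_info("wrist"))
cv2.imwrite("pics/w2.png",viewer.read_camera("wrist"))
E
```

```text
clock: 0.87
eef_pos: [0.3358, -0.3411, 0.2423]
tcp_rot: [-3.142, -0.0, 0.997]
force: [-0.5, -0.9, -0.4]
gripper_width: 0.702
clock: 1.53
eef_pos: [0.5318, -0.125, 0.2422]
tcp_rot: [-3.141, 0.0, 1.752]
force: [-0.2, -1.5, -0.7]
gripper_width: 0.704
clock: 1.7
eef_pos: [0.5319, -0.1251, 0.2419]
tcp_rot: [-3.141, -0.0, 1.75]
force: [-0.1, -0.2, 0.0]
gripper_width: 0.701
[ 0.53189191 -0.1250897   0.24190351] [-3.14107852e+00 -1.55522426e-04  1.74996006e+00] [-3.08222377e-01  2.67652604e-01  1.56567663e+00 -1.07015876e-04
  1.30879052e+00 -4.87358405e-01] 1.7
{'camera_matrix': array([[354.6947231 ,   0.        , 281.52738002],
       [  0.        , 354.6947231 , 209.1447579 ],
       [  0.        ,   0.        ,   1.        ]]), 'origin': array([ 0.51612244, -0.04411651,  0.37233333]), 'orientation': array([-3.25960620e-01,  2.35184226e-04,  1.78836040e-01])}
```

View pics/w2.png

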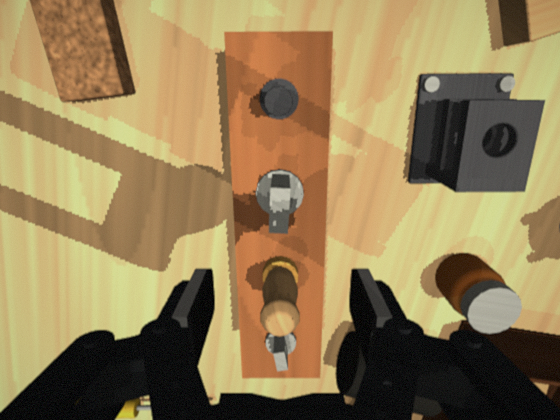

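```bash
python3 - <<'E'
import cv2
s=cv2.imread("pics/w2.png")
cv2.imwrite("pics/w2c.png",cv2.resize(s[160:245,230:330],None,fx=7,fy=7,interpolation=cv2.INTER_CUBIC))
E
```

```text
(no output)
```

View pics/w2c.png

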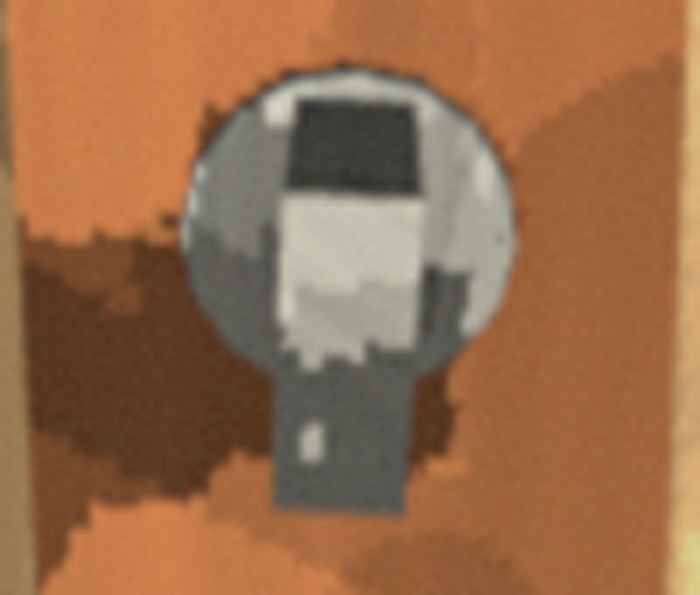

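```bash
python3 - <<'E'
from h import *
from station import viewer
np.set_printoptions(precision=4,suppress=True)
W=viewer.camera_info("wrist");c=(7,230,160)
r=np.array([ray(W,un(p,*c),.135)[:2] for p in [(280,192),(423,195),(405,515),(273,510)]])
print(r,r.mean(0));e=np.roll(r,-1,0)-r;print(np.linalg.norm(e,axis=1),np.degrees(np.arctan2(e[:,1],e[:,0])))
print(ray(W,un((348,228),*c),.091), ray(W,un((181,228),*c),.091),ray(W,un((516,228),*c),.091))
E
```

```text
[[ 0.5182 -0.1096]
 [ 0.5322 -0.1075]
 [ 0.5366 -0.1414]
 [ 0.5231 -0.1432]] [ 0.5275 -0.1254]
[0.0141 0.0342 0.0136 0.0339] [   8.9082  -82.5414 -172.1832   98.2962]
[ 0.5274 -0.1245  0.091 ] [ 0.508 -0.128  0.091] [ 0.5468 -0.121   0.091 ]
```

```bash
python3 -m jog '[{"tx":-3,"ty":0,"tz":-30,"turn":-2},{"tx":0,"ty":0,"tz":-30,"turn":0},{"tx":0,"ty":0,"tz":-30,"turn":0},{"tx":0,"ty":0,"tz":-20,"turn":0},{"tx":0,"ty":0,"tz":-12,"turn":0},{"tx":0,"ty":0,"tz":-8,"turn":0},{"tx":0,"ty":0,"tz":0,"turn":0}]' 60 &&
python3 -m jog '[{"tx":0,"ty":0,"tz":0,"turn":0},{"tx":0,"ty":0,"tz":0,"turn":0},{"tx":0,"ty":0,"tz":0,"turn":0},{"tx":0,"ty":0,"tz":0,"turn":0},{"tx":0,"ty":0,"tz":0,"turn":0},{"tx":0,"ty":0,"tz":0,"turn":0}]' 0 70
python3 - <<'E'
from station import viewer
import cv2
cv2.imwrite("pics/w3.png",viewer.read_camera("wrist"))
E
```

```text
clock: 2.33
eef_pos: [0.5259, -0.1275, 0.1107]
tcp_rot: [-3.138, -0.001, 1.71]
force: [0.6, -0.0, 0.9]
gripper_width: 0.701
clock: 2.83
eef_pos: [0.529, -0.1271, 0.1136]
tcp_rot: [3.139, 0.001, 1.712]
force: [-0.4, -0.6, 6.0]
gripper_width: 0.153
```

View pics/w3.png

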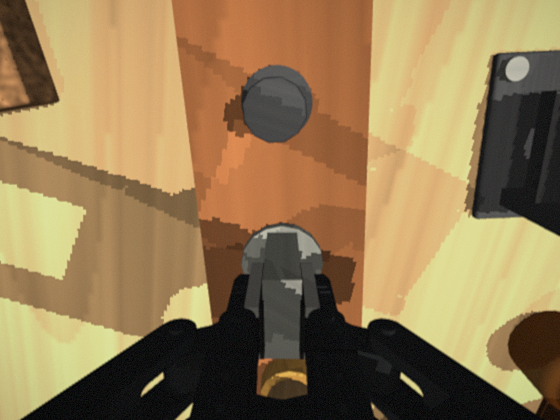

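```bash
python3 -m jog '[{"tx":0,"ty":0,"tz":10,"turn":0},{"tx":0,"ty":0,"tz":15,"turn":0},{"tx":0,"ty":0,"tz":20,"turn":0},{"tx":0,"ty":0,"tz":25,"turn":0},{"tx":0,"ty":0,"tz":25,"turn":0},{"tx":0,"ty":0,"tz":25,"turn":0},{"tx":0,"ty":0,"tz":20,"turn":0},{"tx":0,"ty":0,"tz":5,"turn":0}]' && python3 -m jog '[{"tx":0,"ty":0,"tz":0,"turn":0},{"tx":0,"ty":0,"tz":0,"turn":0},{"tx":0,"ty":0,"tz":0,"turn":0}]'
python3 - <<'E'
from station import viewer
import cv2
s=viewer.read_camera("scene")
cv2.imwrite("pics/s4.png",cv2.resize(s[40:260,130:370],None,fx=2.6,fy=2.6))
t=viewer.read_camera("top");cv2.imwrite("pics/t4.png",t);cv2.imwrite("pics/w4.png",viewer.read_camera("wrist"))
E
```

```text
clock: 3.55
eef_pos: [0.5293, -0.127, 0.261]
tcp_rot: [3.137, 0.002, 1.712]
force: [0.7, 0.1, -1.5]
gripper_width: 0.151
clock: 3.8
eef_pos: [0.5266, -0.1262, 0.2554]
tcp_rot: [-3.138, -0.002, 1.712]
force: [0.0, 0.4, -2.6]
gripper_width: 0.152
```

View pics/s4.png

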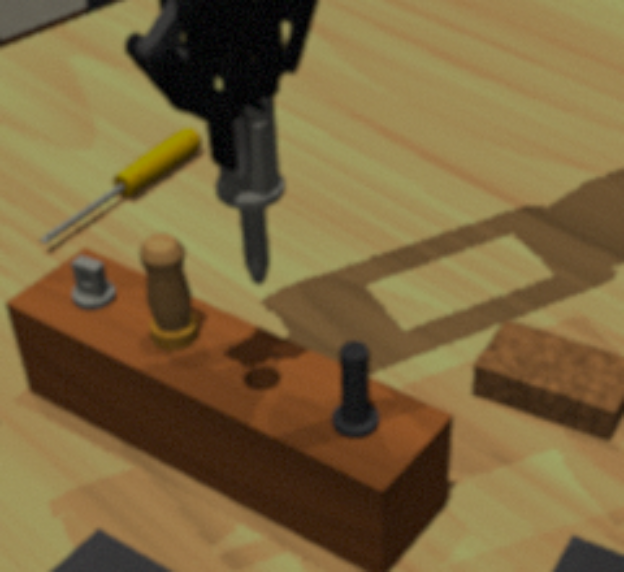

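View pics/w4.png

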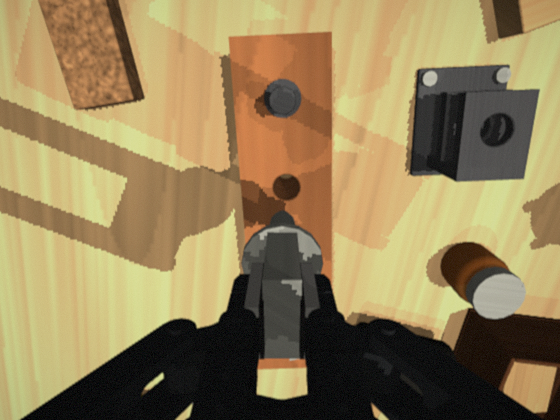

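```bash
python3 -m jog '[{"tx":-1,"ty":15,"tz":0,"turn":3},{"tx":-2,"ty":25,"tz":0,"turn":5},{"tx":-2,"ty":28,"tz":0,"turn":5},{"tx":-3,"ty":28,"tz":0,"turn":5},{"tx":-3,"ty":28,"tz":0,"turn":5},{"tx":-3,"ty":28,"tz":0,"turn":5},{"tx":-3,"ty":28,"tz":0,"turn":5},{"tx":-2,"ty":28,"tz":0,"turn":5}]' && python3 -m jog '[{"tx":-2,"ty":28,"tz":0,"turn":5},{"tx":-1,"ty":22,"tz":-10,"turn":3},{"tx":0,"ty":14,"tz":-15,"turn":2},{"tx":0,"ty":6,"tz":-15,"turn":0},{"tx":0,"ty":0,"tz":-10,"turn":0},{"tx":0,"ty":0,"tz":0,"turn":0},{"tx":0,"ty":0,"tz":0,"turn":0},{"tx":0,"ty":0,"tz":0,"turn":0}]'
python3 - <<'E'
from station import viewer,get_obs
import cv2
print(get_obs()['eef_pos'],get_obs()['tcp_rot']); print(viewer.camera_info("wrist"))
w=viewer.read_camera("wrist")
s=viewer.read_camera("scene")
t=viewer.read_camera("top")
cv2.imwrite("pics/w5.png",w);cv2.imwrite("pics/s5.png",s);cv2.imwrite("pics/t5.png",t)
cv2.imwrite("pics/s5c.png",cv2.resize(s[120:340,290:510],None,fx=2.7,fy=2.7,interpolation=cv2.INTER_CUBIC))
E
```

```text
clock: 4.62
eef_pos: [0.508, 0.0825, 0.2564]
tcp_rot: [-3.14, -0.001, 2.379]
force: [0.3, -0.3, -2.6]
gripper_width: 0.154
clock: 5.28
eef_pos: [0.5065, 0.1507, 0.2076]
tcp_rot: [3.142, 0.0, 2.549]
force: [0.4, -0.5, -2.5]
gripper_width: 0.15
[0.50645005 0.15065902 0.20762374] [3.14155675e+00 4.61536104e-04 2.54866955e+00]
{'camera_matrix': array([[354.6947231 ,   0.        , 281.52738002],
       [  0.        , 354.6947231 , 209.1447579 ],
       [  0.        ,   0.        ,   1.        ]]), 'origin': array([0.43690539, 0.19665399, 0.33801013]), 'orientation': array([-3.26699519e-01, -4.41486570e-05,  9.77577141e-01])}
```

View pics/s5c.png

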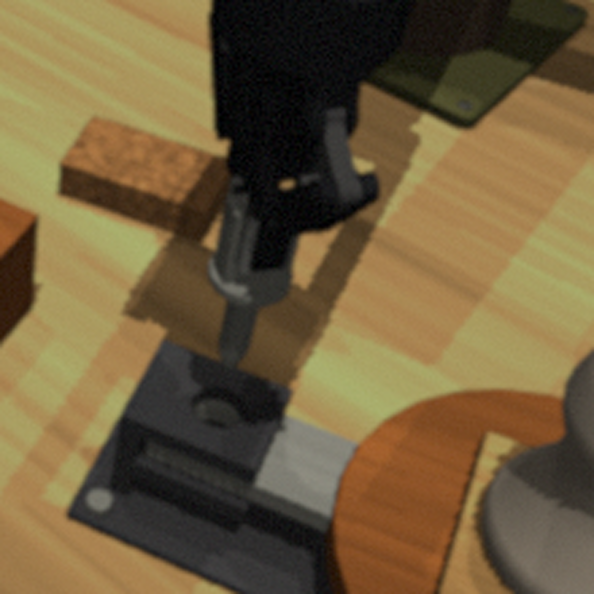

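View pics/w5.png

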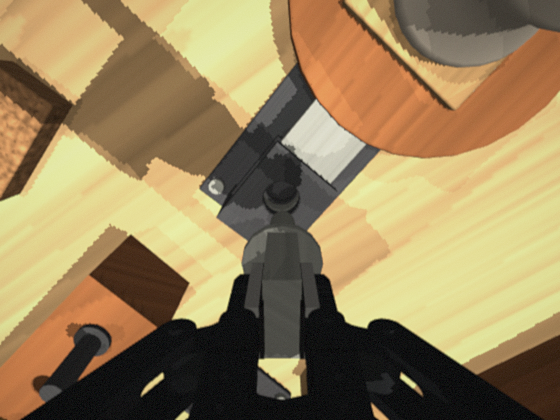

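View pics/t5.png

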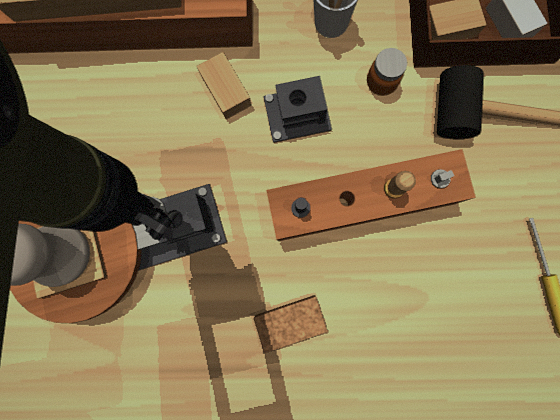

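```bash
python3 - <<'E'
import cv2
s=cv2.imread("pics/s5.png");w=cv2.imread("pics/w5.png")
def g(a): return cv2.convertScaleAbs(a,alpha=2.0,beta=10)
cv2.imwrite("pics/s5d.png",cv2.resize(g(s[195:295,330:430]),None,fx=6,fy=6,interpolation=cv2.INTER_CUBIC))
cv2.imwrite("pics/w5d.png",cv2.resize(g(w[140:260,220:340]),None,fx=5,fy=5,interpolation=cv2.INTER_CUBIC))
E
```

```text
(no output)
```

View pics/s5d.png

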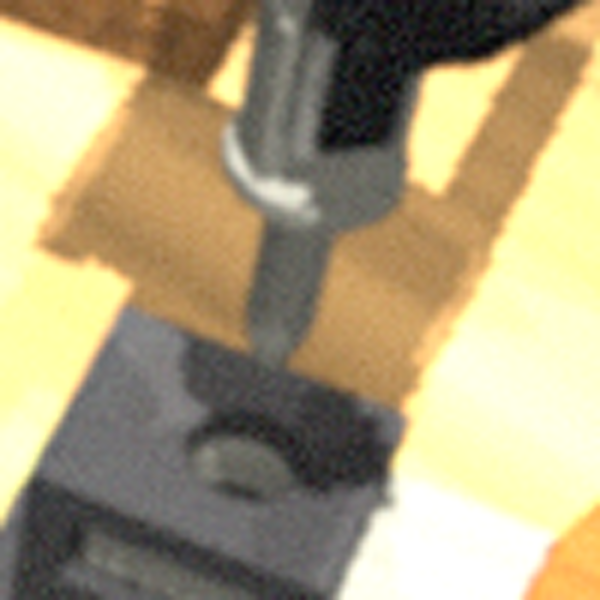

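View pics/w5d.png

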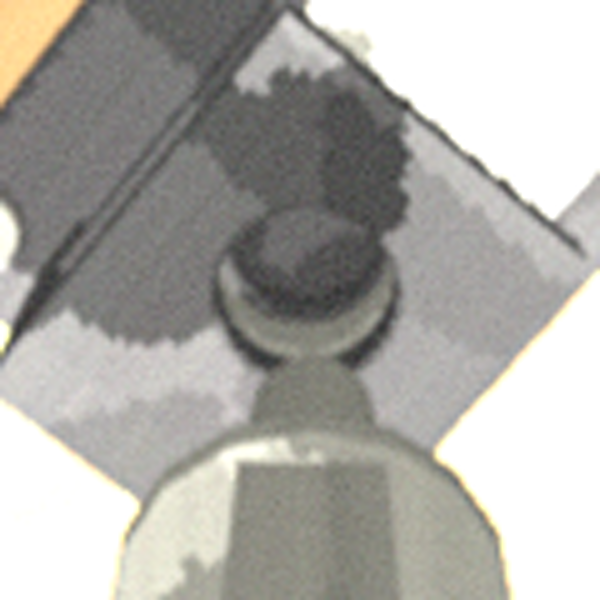

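```bash
cat >> h.py <<'E'
def proj(info,P):
    v=R.from_euler('xyz',info['orientation']).inv().apply(np.atleast_2d(P)-info['origin'])
    K=info['camera_matrix'];return np.c_[K[0,0]*v[:,0]/-v[:,2]+K[0,2],K[1,1]*v[:,1]/v[:,2]+K[1,2]]
E
python3 - <<'E'
from h import *
from station import viewer
np.set_printoptions(precision=4,suppress=True)
W=viewer.camera_info("wrist");S=viewer.camera_info("scene")
cs=(6,330,195);cw=(5,220,140)
print('tip S',ray(S,un((270,357),*cs),.115))
print('collar S',ray(S,un((316,165),*cs),.185))
print('hole S',ray(S,un((242,455),*cs),.078))
print('hole W',ray(W,un((307,290),*cw),.078))
print('tip W far edge of shank z .129, r=8', ray(W,un((313,360),*cw),.129))
for z in (.185,.179,.16,.13,.115):
    for n,I,c in(('S',S,cs),('W',W,cw)):
        p=proj(I,[.506,.151,z])[0]; print(n,z,(p-[c[1],c[2]]+.5)*c[0]-.5)
E
```

```text
tip S [0.5041 0.1515 0.115 ]
collar S [0.5087 0.1539 0.185 ]
hole S [0.5049 0.1507 0.078 ]
hole W [0.5026 0.1524 0.078 ]
tip W far edge of shank z .129, r=8 [0.4978 0.1566 0.129 ]
S 0.185 [312.3026 151.5266]
W 0.185 [314.5186 646.2317]
S 0.179 [307.767  170.7895]
W 0.179 [314.2889 617.4197]
S 0.16 [293.8212 230.0187]
W 0.16 [313.6495 537.2186]
S 0.13 [273.0118 318.3988]
W 0.13 [312.849  436.8037]
S 0.115 [263.1235 360.3953]
W 0.115 [312.5203 395.5738]
```

Pin axis and hole agree to about 1 mm at roughly (0.5045, 0.152). The pin is upright, so I'll descend and check the force.

```bash
python3 -m jog '[{"tx":0,"ty":0,"tz":-15,"turn":0},{"tx":0,"ty":0,"tz":-15,"turn":0},{"tx":0,"ty":0,"tz":-8,"turn":0},{"tx":0,"ty":0,"tz":-8,"turn":0},{"tx":0,"ty":0,"tz":-6,"turn":0},{"tx":0,"ty":0,"tz":0,"turn":0}]' && python3 -m jog '[{"tx":0,"ty":0,"tz":-5,"turn":0},{"tx":0,"ty":0,"tz":-5,"turn":0},{"tx":0,"ty":0,"tz":-5,"turn":0},{"tx":0,"ty":0,"tz":0,"turn":0}]'
python3 - <<'E'
from station import viewer
import cv2
s=viewer.read_camera("scene");w=viewer.read_camera("wrist")
g=lambda a:cv2.convertScaleAbs(a,alpha=2,beta=10)
cv2.imwrite("pics/s6.png",cv2.resize(g(s[195:325,310:440]),None,fx=4.5,fy=4.5,interpolation=cv2.INTER_CUBIC))
cv2.imwrite("pics/w6.png",cv2.resize(g(w[140:300,200:360]),None,fx=3.6,fy=3.6,interpolation=cv2.INTER_CUBIC))
E
```

```text
clock: 5.93
eef_pos: [0.5054, 0.151, 0.1544]
tcp_rot: [-3.14, -0.001, 2.549]
force: [-0.9, 0.1, -3.2]
gripper_width: 0.152
clock: 6.27
eef_pos: [0.5054, 0.1512, 0.1394]
tcp_rot: [-3.14, -0.001, 2.55]
force: [0.4, -0.3, -1.9]
gripper_width: 0.15
```

View pics/s6.png

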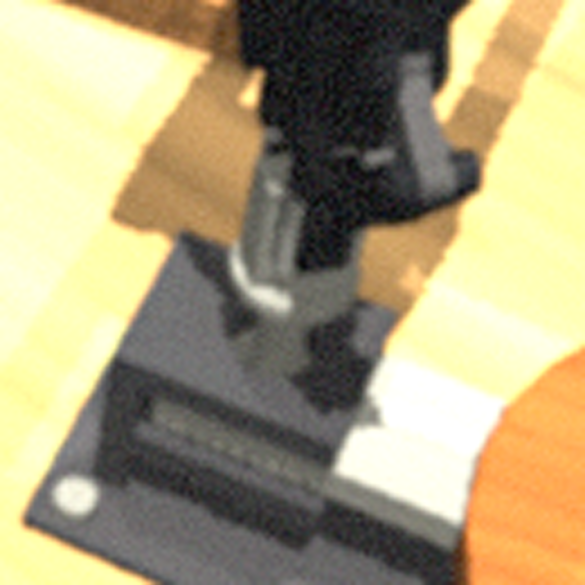

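View pics/w6.png

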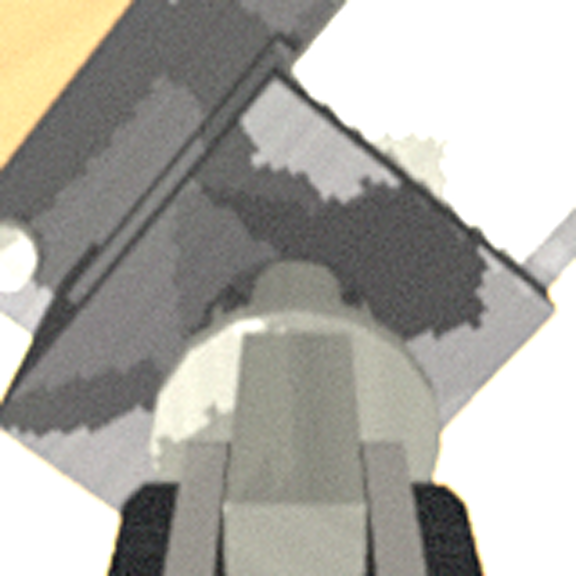

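```bash
python3 -m jog '[{"tx":0,"ty":0,"tz":-4,"turn":0},{"tx":0,"ty":0,"tz":-4,"turn":0},{"tx":0,"ty":0,"tz":0,"turn":0}]' && python3 -m jog '[{"tx":0,"ty":0,"tz":-4,"turn":0},{"tx":0,"ty":0,"tz":-4,"turn":0},{"tx":0,"ty":0,"tz":0,"turn":0}]' && python3 -m jog '[{"tx":0,"ty":0,"tz":-4,"turn":0},{"tx":0,"ty":0,"tz":-4,"turn":0},{"tx":0,"ty":0,"tz":-4,"turn":0},{"tx":0,"ty":0,"tz":0,"turn":0}]'
```

```text
clock: 6.62
eef_pos: [0.5055, 0.1512, 0.1316]
tcp_rot: [-3.141, -0.001, 2.55]
force: [-0.5, 1.4, -3.5]
gripper_width: 0.152
clock: 6.87
eef_pos: [0.5054, 0.1511, 0.1234]
tcp_rot: [-3.14, -0.001, 2.55]
force: [0.3, 0.1, -2.0]
gripper_width: 0.15
clock: 7.2
eef_pos: [0.5053, 0.1511, 0.1113]
tcp_rot: [-3.14, -0.001, 2.55]
force: [-0.1, 0.2, -2.6]
gripper_width: 0.15
```

```bash
python3 -m jog '[{"tx":0,"ty":0,"tz":-2,"turn":0},{"tx":0,"ty":0,"tz":-1,"turn":0},{"tx":0,"ty":0,"tz":0,"turn":0}]' && python3 -m jog '[{"tx":0,"ty":0,"tz":-1,"turn":0},{"tx":0,"ty":0,"tz":0,"turn":0}]'&& python3 -m jog '[{"tx":0,"ty":0,"tz":-1,"turn":0},{"tx":0,"ty":0,"tz":0,"turn":0}]'
```

```text
clock: 7.45
eef_pos: [0.5059, 0.1513, 0.1091]
tcp_rot: [-3.141, -0.0, 2.55]
force: [0.3, -0.3, -3.6]
gripper_width: 0.155
clock: 7.62
eef_pos: [0.506, 0.1513, 0.1083]
tcp_rot: [3.142, 0.0, 2.55]
force: [-0.2, -0.5, -1.3]
gripper_width: 0.155
clock: 7.78
eef_pos: [0.506, 0.1513, 0.1073]
tcp_rot: [-3.142, 0.0, 2.55]
force: [0.6, 0.0, -2.2]
gripper_width: 0.149
```

```bash
python3 -m jog '[{"tx":0,"ty":0,"tz":-1,"turn":0},{"tx":0,"ty":0,"tz":0,"turn":0}]' && python3 -m jog '[{"tx":0,"ty":0,"tz":-1,"turn":0},{"tx":0,"ty":0,"tz":0,"turn":0}]'
```

```text
clock: 7.95
eef_pos: [0.5061, 0.1514, 0.1066]
tcp_rot: [3.141, 0.0, 2.55]
force: [-1.8, -0.3, -0.1]
gripper_width: 0.152
clock: 8.12
eef_pos: [0.5062, 0.1514, 0.1066]
tcp_rot: [3.141, 0.001, 2.55]
force: [-2.0, -0.6, 8.0]
gripper_width: 0.151
```

Contact at exactly the predicted height (8 N). I'll release, then back up.

```bash
python3 -m jog '[{"tx":0,"ty":0,"tz":0,"turn":0},{"tx":0,"ty":0,"tz":0,"turn":0},{"tx":0,"ty":0,"tz":0,"turn":0},{"tx":0,"ty":0,"tz":0,"turn":0}]' 50 && python3 -m jog '[{"tx":0,"ty":0,"tz":10,"turn":0},{"tx":0,"ty":0,"tz":20,"turn":0},{"tx":0,"ty":0,"tz":30,"turn":0},{"tx":0,"ty":0,"tz":30,"turn":0},{"tx":0,"ty":0,"tz":30,"turn":0},{"tx":0,"ty":0,"tz":20,"turn":0},{"tx":0,"ty":0,"tz":0,"turn":0},{"tx":0,"ty":0,"tz":0,"turn":0}]'
python3 - <<'E'
from station import viewer
import cv2
print(viewer.camera_info("wrist"))
s=viewer.read_camera("scene");w=viewer.read_camera("wrist")
g=lambda a:cv2.convertScaleAbs(a,alpha=2,beta=10)
cv2.imwrite("pics/s7.png",cv2.resize(g(s[205:335,310:440]),None,fx=4.5,fy=4.5,interpolation=cv2.INTER_CUBIC))
cv2.imwrite("pics/w7.png",cv2.resize(g(w[110:270,200:360]),None,fx=3.6,fy=3.6,interpolation=cv2.INTER_CUBIC))
E
```

```text
clock: 8.45
eef_pos: [0.5061, 0.1513, 0.1053]
tcp_rot: [3.141, 0.0, 2.55]
force: [-0.4, -0.7, -0.0]
gripper_width: 0.584
clock: 9.12
eef_pos: [0.5068, 0.1515, 0.2472]
tcp_rot: [3.139, 0.003, 2.55]
force: [0.1, -0.8, -0.5]
gripper_width: 0.582
{'camera_matrix': array([[354.6947231 ,   0.        , 281.52738002],
       [  0.        , 354.6947231 , 209.1447579 ],
       [  0.        ,   0.        ,   1.        ]]), 'origin': array([0.4367943 , 0.19727666, 0.37742424]), 'orientation': array([-0.32901069, -0.00284125,  0.97852029])}
```

View pics/s7.png

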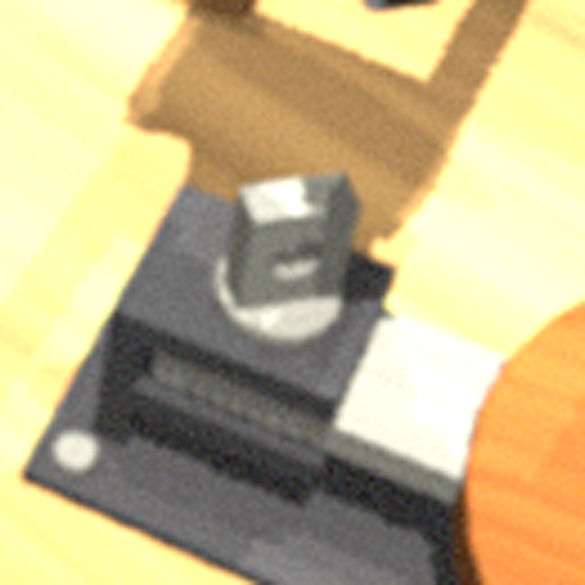

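View pics/w7.png

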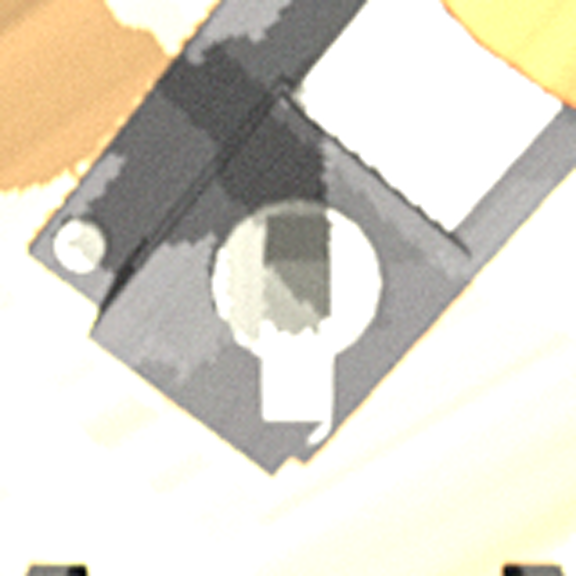

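```bash
python3 - <<'E'
from h import *
from station import viewer,env,get_obs
W=viewer.camera_info("wrist");S=viewer.camera_info("scene")
print(ray(W,un((297,283),3.6,200,110),.084),ray(S,un((281,284),4.5,310,205),.084),get_obs()['dq'])
E
python3 - <<'E'
from station import env
print(env.finish_job())
E
```

```text
[0.50179271 0.15286347 0.084     ] [0.5031221  0.15216053 0.084     ] [ 6.64941089e-05  1.86910043e-02  1.76472233e-02  4.03089035e-04
 -1.43576064e-03  1.96237204e-04]
the job is handed in; nothing more can be done
None
```

I put the large pin through the turntable's yoke, let go of it and handed the job in at about 9 s on the robot's clock. `finish_job()` gives no verdict, so I don't know how it was judged.

- **Insertion:** I gripped the pin by its flat head, carried it over the block and lowered it straight down. I felt no contact until the collar met the upper ear, with about 8 N at the expected height. No force reading came near the limits.
- **Pose after release:** The last scene and wrist pictures show the collar flat on the upper ear and the head upright. The collar centre measured about (0.502–0.503, 0.152–0.153) m against the hole at about (0.5045, 0.1515) m. That is about 1.5 to 3 mm off, against the 10 mm allowed. The two cameras disagree by about 1.5 mm, which is within their calibration.
- **Robot at the end:** The gripper is open, about 14 cm above the seated position and touching nothing.
- **Not checked:** I did not see inside the holes. That the pin passes the lug's eye and the lower ear follows from the full seating depth. I also took no second picture to confirm that the pin stays still.
- **Refused calls:** The first three move calls were refused for missing keys. The arm did not move.

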